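# Tip the stain stick out of its tube

### The arm

A 7-joint arm with a two-finger parallel gripper is mounted at the origin on the work surface. World frame = base frame: x ahead of the robot, y to its left, z up, the work surface at z = 0. Lengths are in mm, angles in rad, forces in N, time in s.
With the tool pointing down it reaches from about 350 to 900 mm from the base axis. Payload 8.1 kg.
Tool frame: the origin (TCP) lies at the very end of the fingers, on their centre line; the grasp point (between the pads) lies 19 mm behind it; z points along the fingers, y is the line along which they close (so a half turn about z gives the same grasp; the last joint's range is limited). The gripper opens to 85 mm and grips with 20 to 120 N. Pads are 22 mm wide; open, the fingers measure 114 mm over their backs; the gripper's body (76 mm by 85 mm) begins 54 mm behind the grasp point. The pads swing forward as they close: fully open they stand 13 mm farther back than shut.
Start: joints at [-0.103, 0.434, 0.025, 1.573, -0.012, 1.134, -0.075], TCP at [625.013, -0.027, 231.323] pointing down, gripper open.
Joint ranges: [-2.62, 2.62], [-0.44, 2.09], [-1.27, 1.32], [0.08, 2.57], [-1.32, 4.46], [0.12, 2], [-2.74, 2.74]. Speed limits (rad/s): [2.22, 2.22, 3.01, 3.01, 3.14, 3.14, 3.14].

### API

Orientations are given as a unit quaternion [x, y, z, w].
In Python, from bench import robot, imaging gives the robot as it stands. Calls block until the motion is done:
- robot.move_to(position, orientation): joint-space move of the TCP to a pose.
- robot.movel(position, frame=None, max_speed=150, stop_force=None): straight line of the TCP; frame=None keeps the orientation; max_speed is the mean speed in mm/s. With stop_force (N) it stops when the force on the tool has changed by that much, and returns True; else False.
- robot.move_j(angles): joint-space move.
- robot.move_gripper(opening, newtons=None): finger opening in mm; newtons is the grip in N (None keeps the last); returns when the fingers have stopped.
- robot.pause(seconds).
- robot.solve_ik(position, orientation): joint angles nearest the present ones, or None.
- robot.get_obs(): the state.
- imaging.capture(name): name is "scene" or "side" or "wrist"; returns a dict with "frame" (384x512x3 uint8, red, green, blue), "fovy" (degrees; the focal length in pixels is half the picture's height over the tangent of half this angle, whatever the lens; pixels are square), "cx", "cy" (the principal point, pixels), "eye" and "rotation" of the camera in the world. Camera axes: x right, y down, z forward; pixel columns grow to the right and rows downward; lengths in mm; the calibration is good to about 2 mm. A picture is of the moment at which its call begins. There is no depth.
A pose or a line that the arm cannot do raises robot.Unreachable and nothing moves.
- robot.job_done(): hands the job in; it is judged then, once.
The state is a dict: "clock": time; "joint_pos": joint angles; "dq": joint speeds; "joint_efforts": joint torques, N m; "tcp_pos": TCP position; "tool_rot": TCP orientation; "contact_force": force on the tool from outside, world axes, zero at the start; "torque": the same for the moment, N m; "finger_gap": finger opening in mm; "grip_force": force on a finger pad.
Only numpy, scipy, OpenCV 4.12 (cv2) and the standard library are available. Lean on these libraries where they do the work, as an engineer would, in place of code of your own. Each camera call takes 0.05 s, during which the arm holds its last target. There are 200 camera calls.

### The job

On the laundry's folding table, press down the pad of the round tilting tube until it is fully tipped, mouth down, so that the stain stick inside slides out to the stop. Then take the stick by its exposed end, lift it over the stop, draw it out, and lower it into the white tray, lying flat; set it down rather than dropping it. Leave the square tube as it is.

Things in the scene. Friction and masses are not known exactly. Their poses are not given: they have to be found in the camera images.
- round_pad (a point): Top centre of the grey press pad (44 x 44 mm) on the round aluminium tube (58 mm thick, 210 long). Axes turn with the tube: x to its closed end, y along its axle, z out of the pad. Here the axle is at x 60, z -35, the tube's axis at z -35, the mouth at x -40. Axle 177 above the table. Starts mouth up 0.30 rad; pressed with 2 to 3 N it tips 0.70 rad to a stop, mouth down 0.40 rad, and stays.
- round_stop (a point): Top of the small steel stop, 14 mm wide, at the end of a tongue (14 wide) that runs out 96 mm beyond the round tube's mouth, under the stick's path; it turns with the tube, axes as the pad's. Sliding freely in the tipped tube, the stick is caught here, about 90 mm of it clear of the mouth. The stop covers the lower 8 mm of its front: raise it 10 to 18 mm square to the tube, then draw it 85 mm or more along the tube.
- stick_mid (a point): Centre of the stain stick: a straight square plastic bar, 170 x 22 x 22 mm, 50 to 100 g, white, front 45 mm grey. x runs along it to its rear (front at -x), z square to its upper face. It starts wholly inside the round tube (bore 50 mm), rear against the closed end, axes along the tube's; it lies on a flat rail in the bore, its centre line 9 mm below the tube's axis.
- tray_in (a point): Centre of the inner floor (4 mm above the table) of the fixed open white tray: 130 x 260 mm outside, walls 4 mm thick, rims 30 mm above the table; its long side runs along y.
- square_pad (a point): Top centre of the press pad on the other tilting tube, a bystander: the same stand and sizes, but a square tube (58 x 58 mm), empty, about 190 mm beside the round one and roughly parallel to it; axes as the round pad's. It must not be tipped.

How it is judged (in metres and radians):
On the way, in this order (a step that is already met when the one before it is completed fails the run):
1. the round tube is tipped mouth down and the stick has slid out towards the stop (angle between round_pad's own x axis and vertical below 1.3 rad and x of stick_mid in the frame of round_pad below -0.02 m), for 0.2 s.
2. the stick is held by the fingers low in the tray (its centre over the tray, less than 60 mm above the tray's floor) (contact force between the fingers and stick above 0.5 N and x of stick_mid in the frame of tray_in between -0.07 and 0.07 m and y of stick_mid in the frame of tray_in between -0.12 and 0.12 m and z of stick_mid in the frame of tray_in below 0.06 m), for 0.1 s.
At the end, for the whole second after the job is handed in: The stick lies in the tray, released and at rest: its centre within 55 mm of the tray's centre across the tray and 60 mm along it, and less than 22 mm above the tray's floor (lying flat) (x of stick_mid in the frame of tray_in between -0.055 and 0.055 m and y of stick_mid in the frame of tray_in between -0.06 and 0.06 m and z of stick_mid in the frame of tray_in below 0.022 m and linear speed of stick below 0.03 m/s); the robot touches nothing.
It fails at once if the square tube is tipped or moved (distance of square_pad from where it was at the start of the episode above 0.02 m).
It also fails if it takes over 51 s, if anything falls off the work surface, if the arm or the gripper's body presses on something with over 40 N, if the wrist force passes 120 N, or if a joint passes its speed limit or range.

## Working session

There is one attempt and no reset: what is moved stays moved. The work goes in short steps, each a Python script; the robot and the scene stay as the last script left them, time stands still between calls to the robot, and variables do not carry over. Pictures are saved under pics/ and viewed, at most 10 in all, crops included, and the job is handed in when it is done.

```bash
ls; mkdir -p pics
python3 - <<'E'
from bench import robot, imaging
import cv2,numpy as np,pickle
d={n:imaging.capture(n) for n in("scene","side","wrist")}
pickle.dump(d,open("d0.pkl","wb"))
for n,c in d.items():
    print(n,c["fovy"],c["cx"],c["cy"],c["eye"],np.round(c["rotation"],4).tolist(),{k for k in c})
o=np.hstack([d[n]["frame"] for n in("scene","side")])
for n in d: cv2.imwrite(f"pics/{n}0.png",cv2.resize(d[n]["frame"][:,:,::-1],(800,600),interpolation=cv2.INTER_CUBIC))
print(robot.get_obs())
E
```

```text
pics
scene 48.6314677498593 261.79274315600935 194.95392968655167 [1152.45400991  -21.96851951  877.22141414] [0.6833, 0.6492, -0.2315, -0.241] {'cx', 'eye', 'fovy', 'rotation', 'frame', 'cy'}
side 42.25716395396712 253.25015110230422 201.86629023089827 [ 289.52177784 -788.35430034  836.91879596] [0.8866, -0.1562, 0.0656, -0.4303] {'cx', 'eye', 'fovy', 'rotation', 'frame', 'cy'}
wrist 67.35424930251085 258.25478150027766 187.17344943639088 [625.51080979  76.72638395 373.74533307] [0.9887, 0.0002, -0.0007, 0.1502] {'cx', 'eye', 'fovy', 'rotation', 'frame', 'cy'}
{'clock': 0.15, 'joint_pos': array([-0.10261471,  0.435064  ,  0.02497632,  1.57389456, -0.01161792,
        1.13400828, -0.07510817]), 'dq': array([ 0.00020963, -0.00177419,  0.00058587, -0.00276189, -0.00013812,
        0.00076141, -0.0008125 ]), 'joint_efforts': array([ 1.93215681e-03, -6.70885992e+01,  1.02606665e+00, -3.16448736e+01,
        1.57136447e-02,  9.07747715e-03, -7.57739531e-05]), 'tcp_pos': array([ 6.24607255e+02, -3.36188665e-02,  2.30703106e+02]), 'tool_rot': array([ 7.07132017e-01,  7.07081277e-01, -4.67442993e-04, -3.98912536e-04]), 'contact_force': array([ 1.09346793, -0.46775679, -0.24222196]), 'torque': array([ 0.00606501, -0.02132373,  0.01110092]), 'grip_force': 0.0, 'finger_gap': 85.65792417517189}
```

View pics/scene0.png

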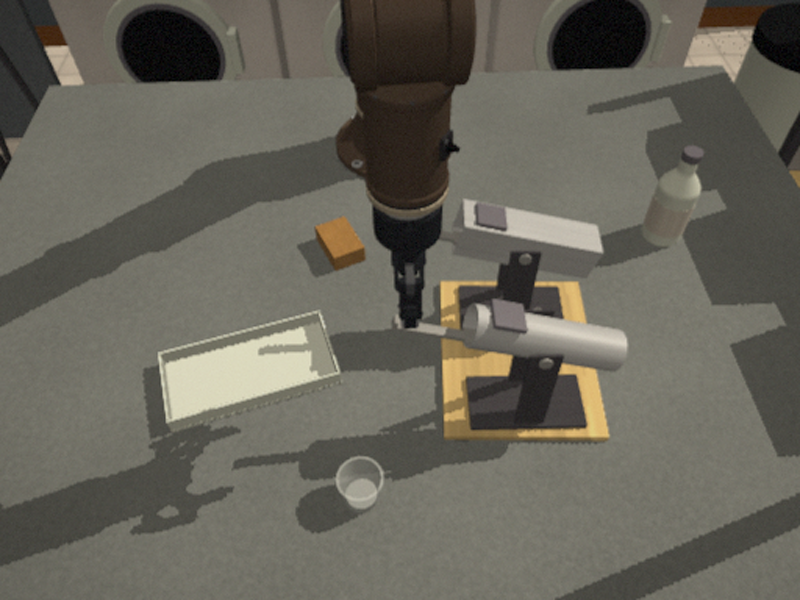

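View pics/side0.png

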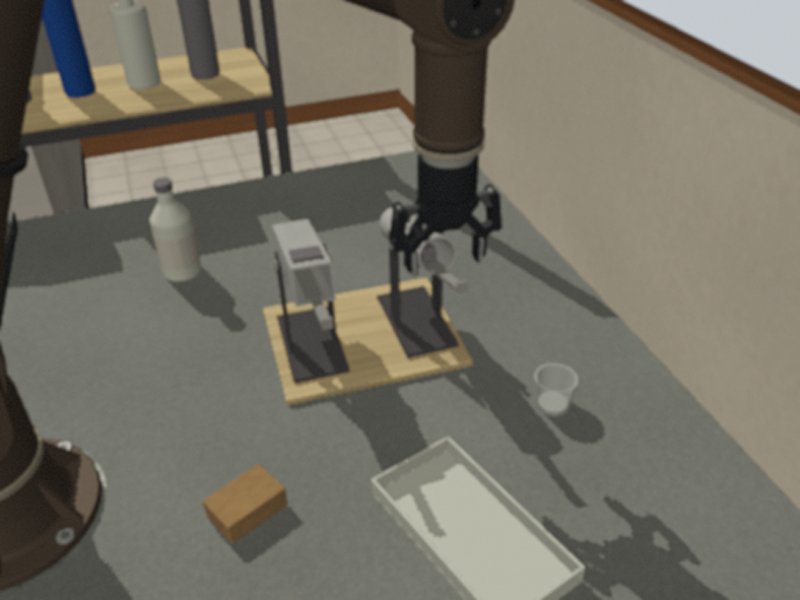

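```bash
cat > h.py <<'E'
import numpy as np,cv2
from scipy.spatial.transform import Rotation as R
def ray(c,uv):
    f=192/np.tan(np.radians(c["fovy"])/2)
    uv=np.atleast_2d(uv).astype(float)
    v=np.c_[(uv[:,0]-c["cx"])/f,(uv[:,1]-c["cy"])/f,np.ones(len(uv))]
    return R.from_quat(c["rotation"]).apply(v)
def onz(c,uv,z):
    v=ray(c,uv); e=np.array(c["eye"]); return e+v*((z-e[2])/v[:,2])[:,None]
def proj(c,p):
    f=192/np.tan(np.radians(c["fovy"])/2)
    q=R.from_quat(c["rotation"]).inv().apply(np.atleast_2d(p)-np.array(c["eye"]))
    return q[:,:2]/q[:,2:]*f+[c["cx"],c["cy"]]
def tri(c1,u1,c2,u2):
    A=np.zeros((3,3));b=np.zeros(3)
    for c,u in((c1,u1),(c2,u2)):
        v=ray(c,u)[0];v/=np.linalg.norm(v);M=np.eye(3)-np.outer(v,v);A+=M;b+=M@np.array(c["eye"])
    return np.linalg.solve(A,b)
E
python3 - <<'E'
from h import *;import pickle
d=pickle.load(open("d0.pkl","rb"));s=d["scene"]
print("tcp px",proj(s,[624.6,0,230.7])*800/512)
k=512/800
print("pad",onz(s,np.array([[508,315]])*k,228))
print("sqpad",onz(s,np.array([[491,216]])*k,228))
print("stop",onz(s,np.array([[398,323]])*k,223.5))
print("tray",onz(s,np.array([[160,353],[321,313],[339,374],[170,425]])*k,30))
f=s["frame"];hsv=cv2.cvtColor(f,cv2.COLOR_RGB2HSV)
for u in[(508,315),(491,216),(480,320),(580,345),(430,327),(250,370),(520,420)]:
    x,y=(int(q*k) for q in u);print(u,f[y,x],hsv[y,x])
for n in("scene","side"):
  im=d[n]["frame"][:,:,::-1]
c=s["frame"][180:250,240:410,::-1];cv2.imwrite("pics/crop1.png",cv2.resize(c,None,fx=4.7,fy=4.7,interpolation=cv2.INTER_CUBIC))
E
```

```text
tcp px [[407.30197158 302.15486304]]
pad [[649.59544778 124.02682393 228.        ]]
sqpad [[471.84986965 125.60956722 228.        ]]
stop [[651.45056208 -12.88764356 223.5       ]]
tray [[ 542.31846508 -381.8246467    30.        ]
 [ 476.07489527 -134.5221713    30.        ]
 [ 595.68318098 -103.33009452   30.        ]
 [ 670.0171543  -344.08882525   30.        ]]
(508, 315) [129 122 119] [  9  20 129]
(491, 216) [121 114 113] [  4  17 121]
(480, 320) [192 186 175] [ 19  23 192]
(580, 345) [159 153 147] [ 15  19 159]
(430, 327) [167 160 148] [ 19  29 167]
(250, 370) [219 217 189] [ 28  35 219]
(520, 420) [42 38 39] [173  24  42]
```

View pics/crop1.png

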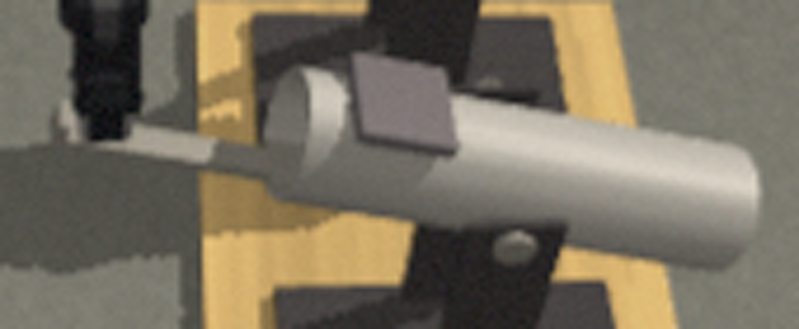

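```bash
cat >> h.py <<'E'
AX=np.array([649.6,171.,177.]); YAW=0.0   # axle centre on tube axis; h direction = (sin?,..)
def frame(th,yaw=None):
    yaw=YAW if yaw is None else yaw
    h=np.array([-np.sin(yaw),np.cos(yaw),0]);z=np.array([0,0,1.])
    a=h*np.cos(th)+z*np.sin(th); n=z*np.cos(th)-h*np.sin(th); s=np.cross(n,a) # s = pad y
    return a,s,n
def pt(th,x,y,z): # pad-frame coords -> world
    a,s,n=frame(th); return AX+a*(x-60)+s*y+n*(z+35)
def tool(x,z): # tool quaternion from tool x and z axes
    return R.from_matrix(np.c_[x,np.cross(z,x),z]).as_quat()
E
python3 - <<'E'
from h import *;from bench import robot
down=tool([0,1,0],[0,0,-1]);print(down)
for th in(-.3,.05,.4):
    p=pt(th,0,0,0);print(p,robot.solve_ik(p,down))
a,s,n=frame(.4)
for sg in(1,-1):
    q=tool(sg*a,-n)
    for x,z in((-115,60),(-115,-54),(-115,-40),(-220,-40)):
        print(sg,pt(.4,x,0,z).round(),np.round(robot.solve_ik(pt(.4,x,0,z),q),2))
    t=np.array([-66,248,0]);t=t/np.linalg.norm(t)
    print(robot.solve_ik([587,-302,6],tool(sg*t,[0,0,-1])))
E
```

```text
[0.70710678 0.70710678 0.         0.        ]
[649.6        124.02301789 228.16798952] [-2.71193167e-01  4.97158106e-01  2.76011767e-03  1.47790129e+00
 -1.43179273e-03  1.16653523e+00 -2.68204002e-01]
[649.6        109.32571345 208.95750896] [-0.2504373   0.50711816  0.00403762  1.51042794 -0.0021743   1.12405094
 -0.24596845]
[649.6        102.10669838 185.87203425] [-0.23959458  0.52406692  0.0037798   1.54182684 -0.00214954  1.07570296
 -0.23530078]
1 [650. -27. 196.] [ 0.23  0.57 -0.09  1.52 -0.38  1.15  0.33]
1 [650.  17.  91.] [ 0.2   0.66 -0.14  1.63 -0.39  0.92  0.34]
1 [650.  12. 104.] [ 0.21  0.65 -0.14  1.62 -0.39  0.95  0.34]
1 [650. -85.  63.] [ 0.33  0.73 -0.11  1.58 -0.38  0.97  0.48]
[ 0.38112427  0.72709663  0.02032475  1.67907711 -0.02013253  0.73562233
  0.67133778]
-1 [650. -27. 196.] [-0.24  0.63  0.68  1.56 -0.78  1.33 -2.47]
-1 [650.  17.  91.] [-0.27  0.73  0.6   1.68 -0.88  1.14 -2.4 ]
-1 [650.  12. 104.] [-0.26  0.71  0.62  1.67 -0.87  1.16 -2.41]
-1 [650. -85.  63.] [-0.11  0.8   0.61  1.62 -0.88  1.19 -2.26]
[ 0.01063731  0.8096351   0.61903782  1.71458847 -0.61231949  0.81970514
 -1.96711603]
```

Run:
```python
from h import *;from bench import robot,imaging
import pickle
down=tool([0,1,0],[0,0,-1])
o=robot.get_obs();robot.movel([620,0,300],max_speed=250)
robot.move_gripper(0,30)
robot.move_to(pt(-.3,0,0,40),down)
print(robot.movel(pt(-.3,0,0,-3),max_speed=60,stop_force=8),robot.get_obs()["tcp_pos"],robot.get_obs()["contact_force"])
for th in np.arange(-.1,.41,.1):
    r=robot.movel(pt(th,0,0,-3),max_speed=60,stop_force=15);print(r)
    if r:break
r=robot.movel(robot.get_obs()["tcp_pos"]-[0,0,8],max_speed=30,stop_force=10) if not r else r
o=robot.get_obs();print(r,o["tcp_pos"],o["contact_force"])
robot.pause(.8)
robot.movel([640,100,300],max_speed=250)
robot.movel([500,-40,360],max_speed=300)
d={n:imaging.capture(n) for n in("scene","side")}
pickle.dump(d,open("d1.pkl","wb"))
print(robot.get_obs()["clock"])
a=cv2.resize(d["scene"]["frame"][150:300,200:420,::-1],None,fx=3.6,fy=3.6,interpolation=cv2.INTER_CUBIC)
b=cv2.resize(d["side"]["frame"][100:250,150:370,::-1],None,fx=3.6,fy=3.6,interpolation=cv2.INTER_CUBIC)
cv2.imwrite("pics/c2.png",a);cv2.imwrite("pics/s2.png",b)
```

```text
False [649.62615623 123.6006768  225.37988767] [-0.02765435  0.71931156  1.01290312]
False
False
False
False
False
True
True [650.13007073 104.42138211 189.13171668] [-4.45984273 -1.22614706 13.13618375]
6.825
```

View pics/c2.png

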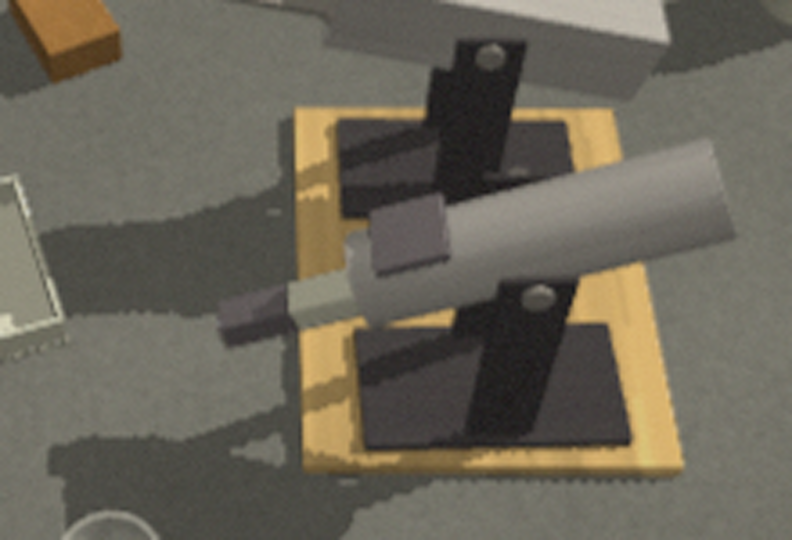

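View pics/s2.png

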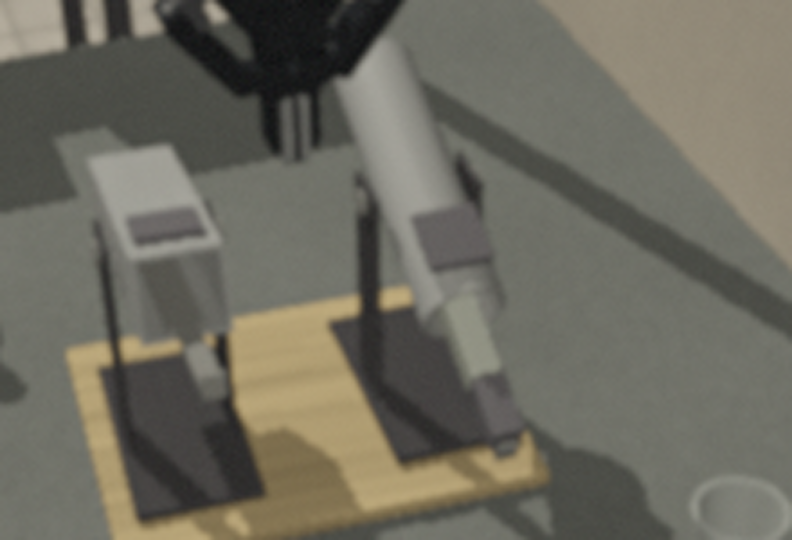

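Run:
```python
from h import *;import pickle
d=pickle.load(open("d1.pkl","rb"));S,D=d["scene"],d["side"]
us=lambda p:np.array(p)/3.6+[200,150]
ud=lambda p:np.array(p)/3.6+[150,100]
pad=tri(S,us([410,233]),D,ud([455,238]));bd=tri(S,us([290,296]),D,ud([487,378]))
print("pad",pad,"model",pt(.4,0,0,0));print("bd",bd,"model",pt(.4,-85,0,-33))
print("yaw pad->bd",(bd-pad))
for n,c,u in(("pad",(0,0,0),0),("bd",(-85,0,-33),0)):
    p=pt(.4,*c);print(n,(proj(S,p)-[200,150])*3.6,(proj(D,p)-[150,100])*3.6)
# pad reference via colour: pad corners each view
pc=[[372,205],[445,195],[450,257],[375,273]];qc=[[413,218],[432,268],[495,258],[480,206]]
for a in pc: print(onz(S,us(a),186).round(1))
# axle bolt heads in scene (near one)
print(onz(S,us([540,297]),177),onz(S,us([490,55]),177),onz(S,us([519,172]),177))
```

```text
pad [648.56558223 105.14383893 182.00448948] model [649.6        102.10669838 185.87203425]
bd [644.48936985  39.15667993 116.81816229] model [649.6         36.66731918 122.37646235]
yaw pad->bd [ -4.07621238 -65.987159   -65.18632719]
pad [[403.07948286 233.84393855]] [[455.65048331 232.92277395]]
bd [[283.43329552 302.2590521 ]] [[492.1432288  368.74941656]]
[[628.5  87.  186. ]]
[[623.6 129.4 186. ]]
[[666.9 126.  186. ]]
[[675.4  83.4 186. ]]
[[689.91530541 173.44231152 177.        ]] [[508.26782122 175.0558458  177.        ]] [[602.02842551 177.04474334 177.        ]]
```

```bash
sed -i 's/^AX=.*/AX=np.array([648.,173.,177.]); YAW=-0.02/' h.py
python3 - <<'E'
from h import *;from bench import robot,imaging
import pickle
a,s,n=frame(.4);q=tool(a,-n)
robot.move_gripper(70,30)
robot.move_to(pt(.4,-125,0,70),q)
d={x:imaging.capture(x) for x in("wrist","scene","side")};pickle.dump(d,open("d2.pkl","wb"))
w=d["wrist"]
print(robot.get_obs()["clock"],robot.get_obs()["tcp_pos"],pt(.4,-125,0,70))
for c in((0,0,0),(-85,0,-33),(-130,11,-33),(-130,-11,-33),(-85,11,-33),(-85,-11,-33)):
    print(c,proj(w,pt(.4,*c)).round(1))
cv2.imwrite("pics/w2.png",cv2.resize(w["frame"][:,:,::-1],(800,600),interpolation=cv2.INTER_CUBIC))
E
```

```text
8.5083 [644.10375964 -36.87251462 204.13728237] [643.77457751 -38.2429542  201.66901104]
(0, 0, 0) [[257.5  23. ]]
(-85, 0, -33) [[257.5 144.1]]
(-130, 11, -33) [[245.3 193.9]]
(-130, -11, -33) [[269.6 194. ]]
(-85, 11, -33) [[244.6 144.1]]
(-85, -11, -33) [[270.3 144.1]]
```

View pics/w2.png

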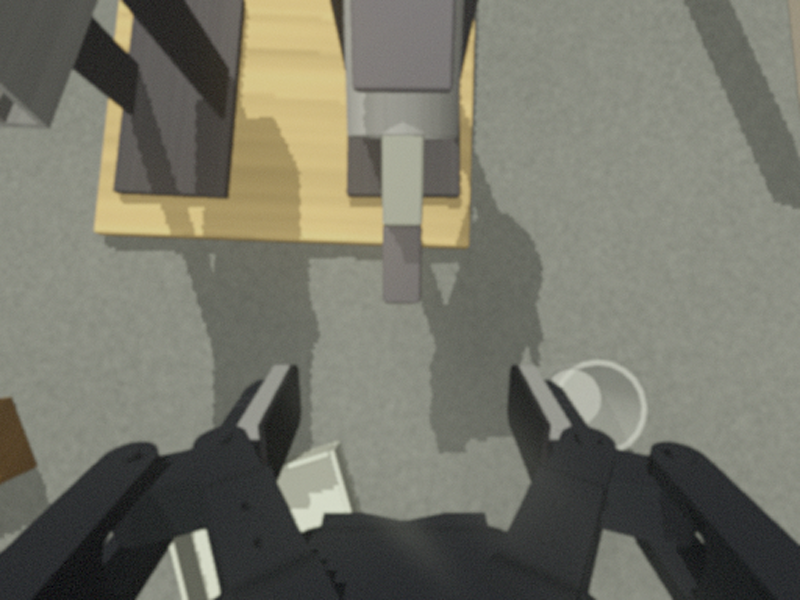

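Run:
```python
from h import *;from bench import robot,imaging
import pickle
a,s,n=frame(.4)
print(robot.movel(pt(.4,-100,0,0),max_speed=150))
print(robot.movel(pt(.4,-100,0,-54),max_speed=60,stop_force=8))
robot.pause(.2);o=robot.get_obs();print(o["tcp_pos"],pt(.4,-100,0,-54),o["contact_force"])
robot.move_gripper(0,60)
o=robot.get_obs();print("gap",o["finger_gap"],o["grip_force"],o["contact_force"])
p=o["tcp_pos"]
print(robot.movel(p+n*14,max_speed=40,stop_force=15));robot.pause(.2)
o=robot.get_obs();print((o["tcp_pos"]-p)@n,o["contact_force"],o["finger_gap"])
c=imaging.capture("side");c2=imaging.capture("scene");w=imaging.capture("wrist")
pickle.dump((c,c2,w),open("d3.pkl","wb"))
A=cv2.resize(c["frame"][130:240,220:330,::-1],(400,400),interpolation=cv2.INTER_CUBIC)
B=cv2.resize(c2["frame"][170:280,220:330,::-1],(400,400),interpolation=cv2.INTER_CUBIC)
cv2.imwrite("pics/g3.png",np.hstack([A,B]));print(o["clock"])
```

```text
False
False
[645.45035839  32.83773554  97.58919728] [645.20077041  33.05718269  97.19290634] [0.04368642 0.19295788 0.98064196]
gap 20.88221860790725 58.729684352874756 [-0.77127918 -0.42429407  2.55865718]
False
13.757321893429731 [ 0.14027197 -0.27730901 -0.97174225] 20.61805329314829
11.6083
```

View pics/g3.png

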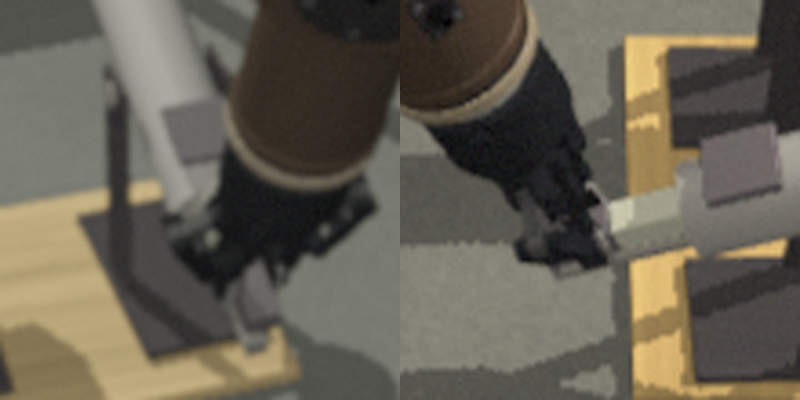

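Run:
```python
from h import *;from bench import robot,imaging
import pickle
a,s,n=frame(.4)
p=robot.get_obs()["tcp_pos"]
print(robot.movel(p-a*105,max_speed=80,stop_force=12));robot.pause(.2)
o=robot.get_obs();print((o["tcp_pos"]-p)@a,o["contact_force"],o["finger_gap"])
p=o["tcp_pos"];robot.movel(p+[-5,-25,60],max_speed=120)
# tray from clear picture d1
d=pickle.load(open("d1.pkl","rb"))["scene"];f=cv2.cvtColor(d["frame"],cv2.COLOR_RGB2HSV)
m=((f[...,2]>150)&(f[...,0]>20)&(f[...,0]<45)).astype(np.uint8);m[:,:80]=0;m[:190]=0;m[:,230:]=0
m=cv2.morphologyEx(m,cv2.MORPH_CLOSE,np.ones((15,15)))
k=max(cv2.findContours(m,0,2)[0],key=cv2.contourArea)
ap=cv2.approxPolyDP(k,6,True)[:,0];print(ap*800/512,onz(d,ap,30).round(1))
c={x:imaging.capture(x) for x in("scene","side","wrist")};pickle.dump(c,open("d4.pkl","wb"))
A=cv2.resize(c["side"]["frame"][:,:,::-1],(400,300));B=cv2.resize(c["scene"]["frame"][:,:,::-1],(400,300))
C=cv2.resize(c["wrist"]["frame"][:,:,::-1],(400,300));D=cv2.resize(c["scene"]["frame"][150:300,80:280,::-1],(400,300))
cv2.imwrite("pics/g4.png",np.vstack([np.hstack([A,B]),np.hstack([C,D])]));print(o["clock"])
```

```text
False
-104.55390930333677 [-0.12816427  0.50754821 -0.95742991] 20.77674851525189
[[318.75   310.9375]
 [157.8125 351.5625]
 [165.625  420.3125]
 [337.5    373.4375]
 [332.8125 354.6875]
 [310.9375 353.125 ]] [[ 471.6 -138.3   30. ]
 [ 539.4 -385.7   30. ]
 [ 662.  -351.7   30. ]
 [ 594.5 -105.6   30. ]
 [ 559.6 -113.5   30. ]
 [ 554.9 -147.5   30. ]]
13.4167
```

View pics/g4.png

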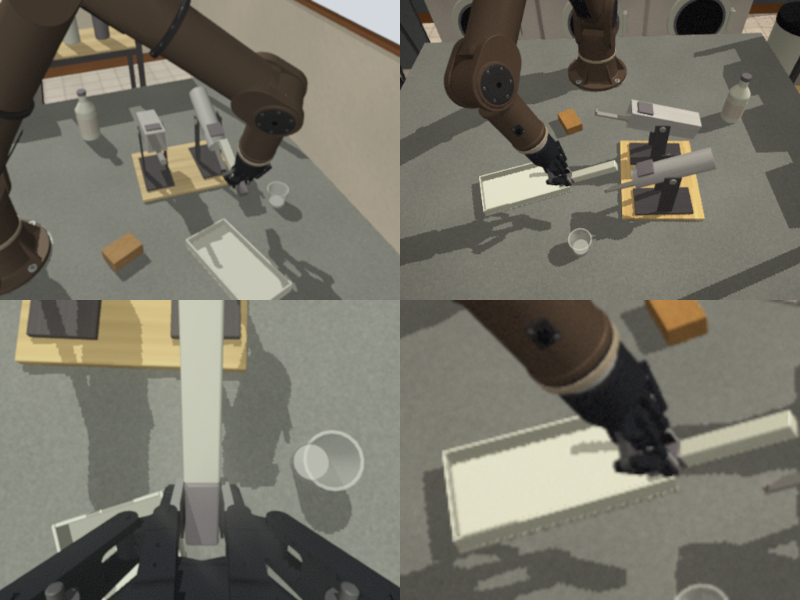

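Run:
```python
from h import *;from bench import robot,imaging
import pickle
t=np.array([-67.7,246.5,0]);t/=np.linalg.norm(t);q=tool(t,[0,0,-1])
g=np.array([568,-244,0])-t*55
p=robot.get_obs()["tcp_pos"];robot.movel(p+[-10,-40,20],max_speed=150)
robot.move_to(g+[0,0,130],q)
robot.movel(g+[0,0,35],max_speed=80);robot.pause(.3)
print(robot.get_obs()["tcp_pos"],g)
r=robot.movel(g+[0,0,3],max_speed=15,stop_force=4);robot.pause(.3)
o=robot.get_obs();print(r,o["tcp_pos"],o["contact_force"],o["finger_gap"],o["clock"])
c={x:imaging.capture(x) for x in("scene","side","wrist")};pickle.dump(c,open("d5.pkl","wb"))
A=cv2.resize(c["side"]["frame"][200:,200:,::-1],(400,300));B=cv2.resize(c["scene"]["frame"][170:290,80:240,::-1],(400,300))
C=cv2.resize(c["wrist"]["frame"][:,:,::-1],(800,600))[:300]
cv2.imwrite("pics/g5.png",np.vstack([np.hstack([A,B]),C]))
```

```text
[ 582.69040359 -297.08167177   35.24034683] [ 582.5661032  -297.03610692    0.        ]
True [ 582.53134015 -297.03788151    5.21530373] [-0.96316055  0.9545474   5.38079787] 20.99108636671262 19.1167
```

View pics/g5.png

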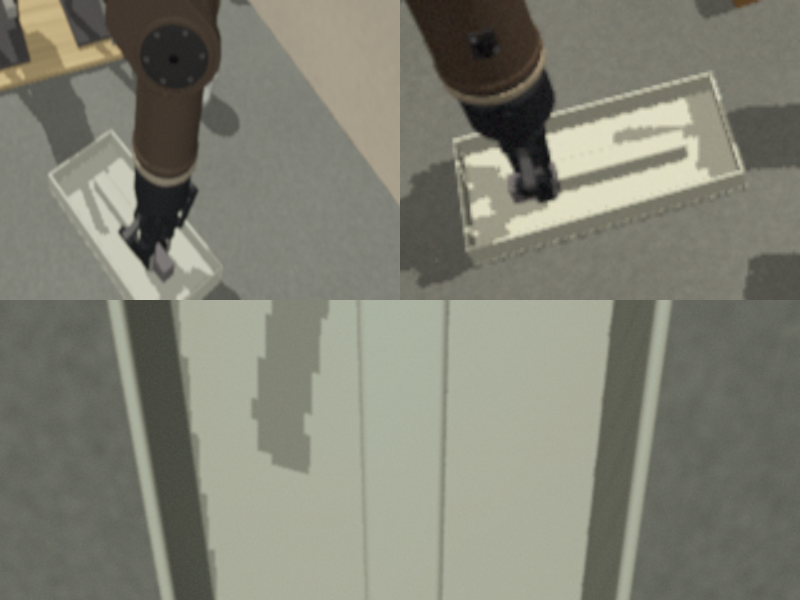

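The stick lies on the tray floor, centred and parallel to the walls. Contact came at the predicted height, so I'll release and retreat.

Run:
```python
from h import *;from bench import robot,imaging
robot.move_gripper(50);robot.pause(.3)
p=robot.get_obs()["tcp_pos"]
robot.movel(p+[0,0,150],max_speed=100);robot.movel([520,-80,260],max_speed=200);robot.pause(.5)
c=imaging.capture("scene");print(robot.get_obs()["clock"])
cv2.imwrite("pics/f6.png",cv2.resize(c["frame"][:,:,::-1],(800,600)))
```

```text
23.55
```

View pics/f6.png

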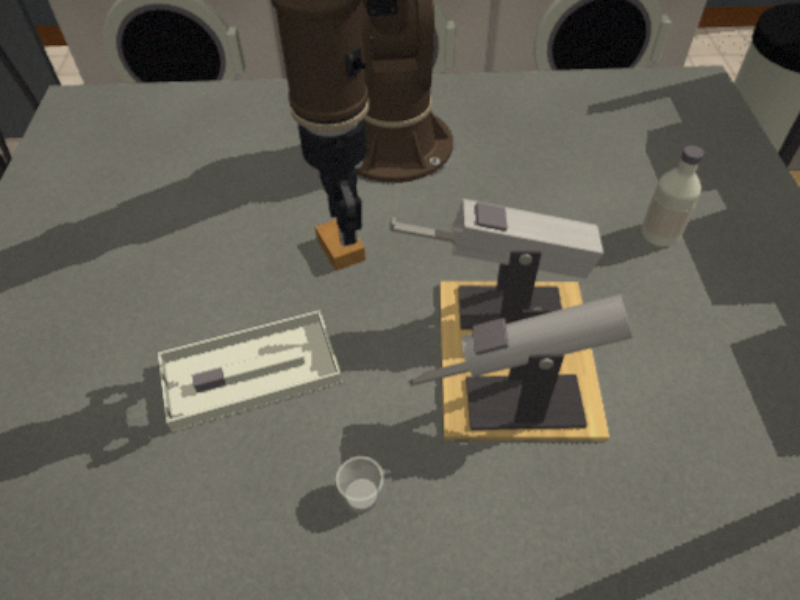

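The stick lies flat in the tray, from about (195,380) to (303,357). The square tube is unchanged and the gripper is well above everything.

```bash
python3 -c "
from bench import robot
print(robot.job_done())"
```

```text
the job is handed in; nothing more can be done
None
```

The round tube is tipped mouth down, the stick was drawn out and set down flat near the tray's centre, the square tube was left as it was, and the job was handed in at about 24 s; no verdict was returned.

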